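Push a suture carton between the lips of its dispenser bay

ROBOT

A 7-joint arm with a two-finger parallel gripper is mounted at the origin on a cart in front of the work surface, level with it; the furniture and walls round the work are solid. World frame = base frame: x ahead of the robot, y to its left, z up, the work surface at z = 0. Lengths are in m, angles in rad, forces in N, time in s.
With the tool pointing down it reaches from about 0.425 to 0.95 m from the base axis. Payload 16.7 kg.
Tool frame: the origin (TCP) lies where the fingers leave the gripper's body, on its centre line; the fingertips stand 97 mm ahead of it and the grasp point (between the pads) lies 78 mm ahead of it (arm.tip_reach is the distance from the TCP to the fingertips, in m); z points along the fingers, y is the line along which they close (so a half turn about z gives the same grasp; the last joint's range is limited). The gripper opens to 94 mm and grips with 3 to 60 N. Pads are 16 mm wide; open, the fingers measure 119 mm over their backs; the gripper's body (75 mm by 177 mm) begins 78 mm behind the grasp point.
Start: joints at [-1.375, 0.426, 0.074, 1.606, -0.034, 1.111, -0.067], TCP at [0.229, 0.635, 0.303] pointing down, gripper open.
Joint ranges: [-2.85, 2.85], [-0.5, 2.14], [-1.23, 1.37], [0.21, 2.46], [-1.02, 4.16], [0.16, 2.05], [-2.73, 2.73]. Speed limits (rad/s): [1.89, 1.89, 2.39, 2.39, 3.01, 3.01, 3.01].

INTERFACE

Orientations are given as a unit quaternion [x, y, z, w].
In Python, from cell import arm, camera, boxes_of, outline_of, tip_of gives the robot as it stands. The module is installed in compiled form; this text tells all that it offers.
- The arm moves only by the tool jog_arm, never from a script. Its argument "deltas" is a list that holds one entry, the list of rows, each a list of 6 numbers: the shift along the tool's x, y, z in mm, then the turn, a rotation vector about the tool's x, y, z in rad. In form: [[[dx, dy, dz, wx, wy, wz], ...]]. A call has exactly 10 rows; each row is the pose to reach, as a shift and turn from the pose commanded when the call began, along the tool's axes at that moment; what a row does not reach only later rows make up. A row lasts 1/8 s, in which the tool goes at most 62.5 mm and 10.7 degrees, less where a joint would pass 70% of its speed; a pose out of reach is approached as far as the arm can. A call with a gripper value outside its range is refused whole. "claw" is the finger opening in mm, from 0 to 94, set as the call begins (left out, the last holds). The fingers move at their own pace and stop on an object; "grip_force" is the grip in N (left out, the last holds). Time passes only in rows, so rows that repeat a pose let the fingers close, or fill a call up. It gives the time, the measured TCP pose, the force, the opening and the grip force at its end, in the units of the state.
- arm.read_state(): the state, without advancing time (a new reading comes with each control period).
- camera(name): name is "side" or "top" or "wrist"; returns a dict with "img" (420x560x3 uint8, red, green, blue), "range_z" (420x560 float32, m along the optical axis (not along the pixel's ray), 0 where there is no reading), "K" (3x3 intrinsics, pixels), "dist" ([k1, k2, p1, p2, k3] as OpenCV has them; the pictures are not rectified), "R" (3x3) and "t" (3): a world point X has camera coordinates R X + t. Camera axes: x right, y down, z forward; pixel columns grow to the right and rows downward; lengths in m; the calibration is good to about 2 mm. A picture is of the moment at which its call begins.
- arm.close_job(): hands the job in; it is judged then, once.
Trained networks look in a picture, given as the dict that the camera call returned (one of the last four; its "shot" number tells which), for a name from the list of things; names that differ only in an ending like _2 or _b are one class to them, and where a whole thing is asked for, a point or a joint stands for the part that bears it (a point fixed in the world has none). Each returns a list of dicts, best first, with "score" (0 to 1); they miss things now and then, are a little off and sometimes report something else, mostly with a low value. They report only what shows in the picture. A call takes as long as a camera call. They do not tell look-alikes from the thing itself.
- boxes_of(picture, query): "extent" ([left, top, right, bottom] in pixels, round what is visible of it).
- outline_of(picture, query): "pixels" (420x560 bool, what is visible of it) and "extent" ([left, top, right, bottom] in pixels, round what is visible of it).
- tip_of(picture, query): "xy" ([column, row] in pixels: a listed point, or the origin of a listed thing).
The state is a dict: "t": time; "joint_positions": joint angles; "qd": joint speeds; "joint_efforts": joint torques, N m; "position": TCP position; "orientation": TCP orientation; "contact_force": force on the tool from outside, world axes, zero at the start; "torque": the same for the moment, N m; "finger_gap": finger opening in m; "grasp_force": force on a finger pad.
Only numpy, scipy, OpenCV 4.12 (cv2) and the standard library are available. Lean on these libraries where they do the work, as an engineer would, in place of code of your own. Each camera call takes 0.05 s, during which the arm holds its last target. There are 200 camera calls.

TASK

Restock the suture dispenser at the back of the worktop: push the loose suture carton along the worktop, narrow end first, between the two fixed lips of the one empty bay and on until it is fully home and the bay's spring leaf has snapped shut behind it. Only push it, gently, with the fingertips: do not lift, carry or tip it. Then let go of it, and leave the two stocked cartons and everything else on the worktop where they are.

Things in the scene. Friction and masses are not known exactly. Their poses are not given: they have to be found in the camera images.
- carton: The loose suture carton: a flat folding box 53 mm (its x) by 88 mm (its y) by 30 mm high (its z, up), about 50 g. Origin at the centre of its underside. It lies flat on the worktop in front of the dispenser, turned by up to about 25 degrees from straight ahead; either 53 mm end may lead into the bay.
- bay_empty: The one empty bay of three equal fixed guides of slippery steel, 88 mm apart in a row on a rail. Origin on the worktop, on its centre line. Its x points into the bay, away from the mouth; y to the left as one looks in. No floor or top. 58 mm clear between 3 mm walls 34 mm high; flared lips from x = -70 to -91 mm, inner face of the back stop at x = 46 mm.
- gate (a point): The middle of the gate of the empty bay, 15 mm above the worktop, at bay x = -70 mm: the gap between the two fixed lips, 58 mm clear. In front of it the lips, 34 mm high, flare outward by 6 mm a side over 18 mm towards the mouth and end in rolled edges at bay x = -91 mm. Same axes as the bay.
- bay_empty_leaf (a joint): Spring leaf in the right-hand (-y) wall of the empty bay: an upright-hinged strip, pivot at bay x = 2 mm, its free end bent to a V that stands 6.5 mm into the lane behind the gate. Radians: 0 = shut; the passing carton swings it out to about 0.1 (at most 0.3); a weak spring (1 to 2 N at the V) shuts it again once the near end of the carton has passed the V.
- bead (a point): Apex of that V (upright edge of 2.5 mm radius), 17 mm above the worktop; when shut at bay x = -46.5 mm, y = -25 mm. From it a ramp leads forward and out of the lane to bay x = -64 mm. It moves with the leaf.
- home (a point): The point of the empty bay (bay x = 2 mm, y = 0, on the worktop, same axes) where the centre of the carton lies when it is fully home against the back stop; its near end is then at bay x = -42 mm.
- stock_a: A stocked suture carton, the same kind and axes as the loose one, fully home in one of the other two bays. Leave alone.
- stock_b: The other stocked suture carton, fully home in the remaining bay. Leave alone.
- vial: Bystander: a standing injection vial, 25 mm across, 53 mm tall. Origin at the centre of its underside. Leave alone.
- gauze: Bystander: a gauze pad, 36 x 56 x 10 mm. Origin at the centre of its underside. Leave alone.
- oximeter: Bystander: a finger pulse oximeter, 34 x 58 x 31 mm (58 along its y). Origin at the centre of its underside. Leave alone.
- syringe: Bystander: a capped syringe lying down, 158 mm long along its y, 26 mm high. Origin at the centre of its underside. Leave alone.
- forceps: Bystander: flat forceps, 134 mm long along its y, 8 mm high. Origin at the centre of its underside. Leave alone.
- tape_roll: Bystander: a roll of surgical tape lying flat, 76 mm across, 25 mm high. Origin at the centre of its underside. Leave alone.
Things that resemble listed ones, but are neither listed nor needed, are in the scene too. What is shaped like the carton but purple is not meant.

How it is judged:
On the way:
1. the carton's leading end has passed between the two lips, with the carton square to the bay and lying on the worktop (x of carton in the frame of bay_empty between -0.108 and -0.04 m and y of carton in the frame of bay_empty between -0.006 and 0.006 m and angle between the y axis of carton and the x axis of bay_empty, either way round below 0.07 rad and height (world z) of carton below 0.006 m), for 0.1 s.
At the end, for the whole second after the job is handed in: The carton lies flat in the empty bay, fully home (centre within 6 mm of home along the bay, 5 mm across it, square within 4 degrees), at rest, with the spring leaf shut behind it (under 0.03 rad); the stocked cartons have moved less than 8 mm and the other things less than 15 mm (x of carton in the frame of bay_empty between -0.005 and 0.007 m and y of carton in the frame of bay_empty between -0.005 and 0.005 m and angle between the y axis of carton and the x axis of bay_empty, either way round below 0.07 rad and height (world z) of carton below 0.004 m and angle between carton's own z axis and vertical below 0.05 rad and value of joint bay_empty_leaf below 0.03 rad and linear speed of carton below 0.01 m/s and distance of each of stock_a, stock_b from where it was at the start of the episode below 0.008 m and distance of each of vial, gauze, oximeter, syringe, forceps from where it was at the start of the episode below 0.015 m); the robot touches nothing.
It fails at once if the carton is lifted off the worktop or tipped (height (world z) of carton above 0.008 m or angle between carton's own z axis and vertical above 0.2 rad).
It fails at once if the carton is pressed or squeezed so hard that it would be crushed (over 40 N) (contact force between the fingers and carton above 40 N).
It fails at once if the carton is pushed with the arm or the body of the gripper instead of the fingers (contact force between the arm and carton above 1 N).
It fails at once if a stocked carton is disturbed (distance of any of stock_a, stock_b from where it was at the start of the episode above 0.008 m).
It fails at once if another thing on the worktop is disturbed (distance of any of vial, gauze, oximeter, syringe, forceps from where it was at the start of the episode above 0.015 m or angle between vial's own z axis and vertical above 0.3 rad).
It also fails if it takes over 64 s, if anything falls off the work surface, if the arm or the gripper's body presses on something with over 40 N, if the wrist force passes 120 N, or if a joint passes its speed limit or range.

## Working session

There is one attempt and no reset: what is moved stays moved. The work goes in short steps, Python scripts to look and compute and a tool call to move; the robot and the scene stay as the last step left them, time stands still between calls to the robot, and variables do not carry over. Pictures are saved under pics/ and viewed, at most 10 in all, crops included, and the job is handed in when it is done.

Besides the shell and the picture viewer there is one more tool, called after "Request:" as a command line: name --argument value ..., lists and objects as JSON in quotes. jog_arm: Moves the arm, as the interface text tells. Its arguments: {"type":"object","properties":{"deltas":{"type":"array","items":{"type":"array","items":{"type":"array","items":{"type":"number"}}}},"claw":{"type":"number"},"grip_force":{"type":"number"}},"required":["deltas"]}

```bash
mkdir -p pics; cat > h.py <<'E'
import numpy as np, cv2
from cell import arm,camera,boxes_of,outline_of,tip_of
def world(p,uv,z=None):
    """pixels -> world; by range, or on plane height z"""
    uv=np.atleast_2d(np.asarray(uv,float))
    n=cv2.undistortPoints(uv.reshape(-1,1,2),p["K"],np.array(p["dist"])).reshape(-1,2)
    ray=np.c_[n,np.ones(len(n))]; R=np.array(p["R"]);t=np.array(p["t"])
    if z is None:
        d=p["range_z"][uv[:,1].round().astype(int),uv[:,0].round().astype(int)]
        return (ray*d[:,None]-t)@R
    c=-R.T@t; w=ray@R
    return c+w*((z-c[2])/w[:,2])[:,None]
def cloud(p,mask):
    v,u=np.nonzero(mask&(p["range_z"]>0)); return world(p,np.c_[u,v])
def save(p,n): cv2.imwrite("pics/"+n,p["img"][:,:,::-1])
E
python3 - <<'E'
from h import *
for n in("top","side"):
    p=camera(n);save(p,n+".png");print(n,(-p["R"].T@p["t"]).round(3))
    for q in("carton","bay_empty","vial","gauze","oximeter","syringe","forceps","tape_roll"):
        for o in boxes_of(p,q)[:4]: 
            e=np.array(o["extent"]);print(q,round(o["score"],2),e.round(),world(p,[(e[:2]+e[2:])/2],0.02).round(3))
    for q in("gate","bead","home","bay_empty"):
        for o in tip_of(p,q)[:3]: print("tip",q,round(o["score"],2),o["xy"],world(p,[o["xy"]],dict(gate=.015,bead=.017).get(q,0)).round(3))
print(arm.read_state())
E
```

```text
top [ 0.265 -0.076  1.231]
carton 0.95 [260. 208. 282. 242.] [[ 0.46  -0.066  0.02 ]]
carton 0.66 [228. 258. 252. 299.] [[0.338 0.027 0.02 ]]
bay_empty 0.71 [260. 132. 303. 191.] [[ 0.621 -0.115  0.02 ]]
vial 0.53 [197. 184. 211. 198.] [[0.571 0.092 0.02 ]]
gauze 0.79 [162. 186. 181. 206.] [[0.57  0.176 0.02 ]]
oximeter 0.88 [388. 158. 406. 182.] [[ 0.556 -0.406  0.02 ]]
syringe 0.53 [187. 206. 212. 265.] [[0.458 0.115 0.02 ]]
tape_roll 0.78 [145. 212. 180. 242.] [[0.493 0.206 0.02 ]]
tip gate 0.76 [285.1, 177.8] [[ 0.578 -0.119  0.015]]
tip bead 0.61 [173.3, 193.4] [[0.576 0.171 0.017]]
tip bead 0.4 [296.6, 168.4] [[ 0.598 -0.151  0.017]]
tip home 0.87 [276.8, 152.5] [[ 0.653 -0.107  0.   ]]
tip bay_empty 0.78 [281.0, 155.2] [[ 0.644 -0.117  0.   ]]
side [0.517 0.658 0.738]
carton 0.78 [287. 221. 327. 245.] [[ 0.458 -0.05   0.02 ]]
carton 0.58 [340. 248. 384. 274.] [[0.34  0.033 0.02 ]]
bay_empty 0.86 [209. 195. 269. 233.] [[ 0.624 -0.11   0.02 ]]
bay_empty 0.42 [273. 312. 315. 351.] [[0.489 0.213 0.02 ]]
vial 0.66 [247. 267. 257. 287.] [[0.579 0.084 0.02 ]]
gauze 0.62 [235. 309. 25
[... 654 characters left out ...]
14484,  0.07390737,  1.60598762, -0.03412695,
        1.11078811, -0.06708566]), 'qd': array([ 5.87403743e-04, -1.51848075e-03, -2.04298279e-04, -1.44155308e-03,
        6.68780133e-04, -6.56067171e-06,  2.83856730e-04]), 'joint_efforts': array([-1.32248533e-03, -9.35502720e+01,  3.66225891e+00, -4.54567838e+01,
       -4.91576584e-02,  1.28194015e-02,  2.39808804e-05]), 'position': array([0.22879605, 0.63501697, 0.30264254]), 'orientation': array([ 1.72067013e-01,  9.85085246e-01, -3.16365538e-05, -2.83302998e-05]), 'contact_force': array([-0.16390944,  0.41845322, -0.57139517]), 'torque': array([ 0.00450993,  0.00944639, -0.01156442]), 'grasp_force': 0.0, 'finger_gap': 0.09397243612052318}
```

```bash
python3 - <<'E'
import cv2
a=cv2.imread("pics/top.png")[120:320,130:420];cv2.imwrite("pics/c1.png",cv2.resize(a,(800,552),interpolation=cv2.INTER_CUBIC))
E
```

```text
(no output)
```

View pics/c1.png

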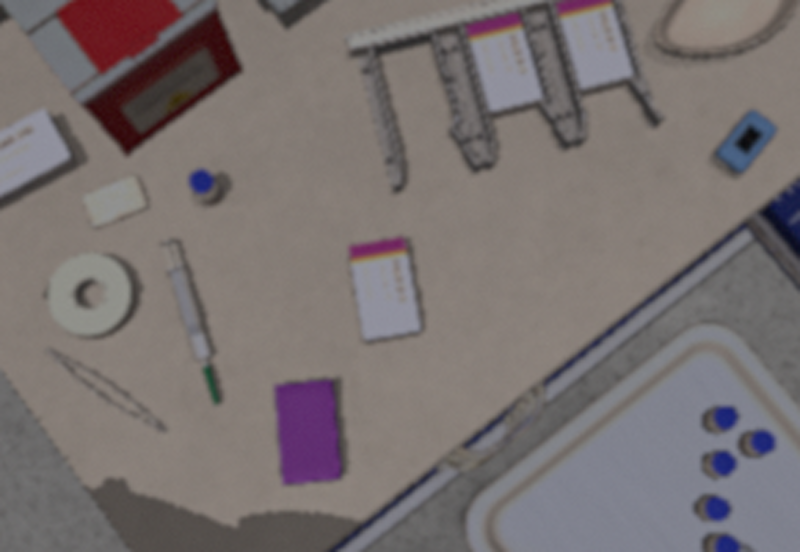

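View pics/side.png

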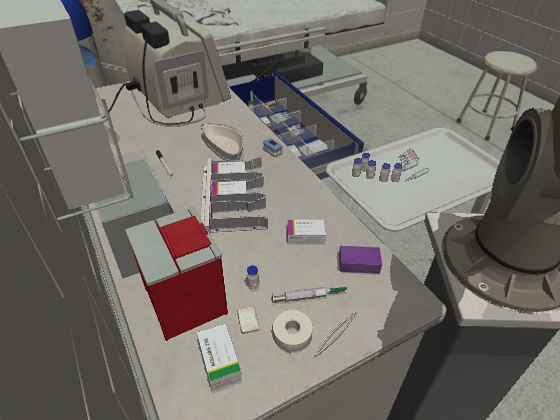

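```bash
cat >> h.py <<'E'
def rect(P):
    (c,s,a)=cv2.minAreaRect((P[:,:2]*1000).astype(np.float32)); 
    return np.round(c,1),np.round(s,1),round(a,1)
E
python3 - <<'E'
from h import *
for n in("top","side"):
    p=camera(n)
    for o in outline_of(p,"carton"):
        P=cloud(p,o["pixels"]);print(n,o["score"],o["extent"],np.percentile(P[:,2],[5,50,95]).round(4))
        Q=P[abs(P[:,2]-.03)<.006];
        if len(Q)>20: print(len(Q),rect(Q), Q.mean(0).round(4))
    M=np.ones(p["img"].shape[:2],bool);P=cloud(p,M)
    b=P[(P[:,2]>.022)&(P[:,2]<.042)&(abs(P[:,0]-.64)<.1)&(P[:,1]<-.03)&(P[:,1]>-.37)]
    im=np.zeros((520,740,3),np.uint8)  # u=y left, v=x up, 2px/mm
    u=((-.03-b[:,1])*2000).astype(int);v=((.76-b[:,0])*2000).astype(int)
    for a,c in zip(u,v): cv2.circle(im,(a,c),2,(255,255,255),-1)
    cv2.imwrite(f"pics/bev_{n}.png",im)
import cv2
a=cv2.imread("pics/bev_top.png");b=cv2.imread("pics/bev_side.png")
a[:,:,0]=0;b[:,:,2]=0;b[:,:,1]=0;cv2.imwrite("pics/bev.png",cv2.max(a,b))
E
```

```text
top 0.95 [227.6, 257.6, 256.0, 297.3] [0.0253 0.0298 0.0338]
759 (array([343.5,  23.7]), array([52.4, 88.1]), 88.0) [0.3434 0.0233 0.0299]
top 0.75 [260.0, 205.2, 282.3, 244.7] [0.0248 0.0297 0.0339]
703 (array([461.6, -60.9]), array([88.4, 51.7]), 2.1) [ 0.4604 -0.0607  0.0298]
side 0.88 [341.0, 247.6, 380.5, 275.4] [0.0036 0.0286 0.0314]
766 (array([343.2,  23.8]), array([89. , 57.9]), 0.5) [0.343  0.0264 0.0293]
side 0.79 [284.4, 218.7, 326.7, 246.4] [0.0022 0.0282 0.0312]
630 (array([460.8, -58.8]), array([88.9, 54.5]), 0.9) [ 0.4612 -0.0578  0.0291]
side 0.53 [316.5, 325.8, 345.3, 356.0] [-0.0015  0.0044  0.0089]
```

View pics/bev.png

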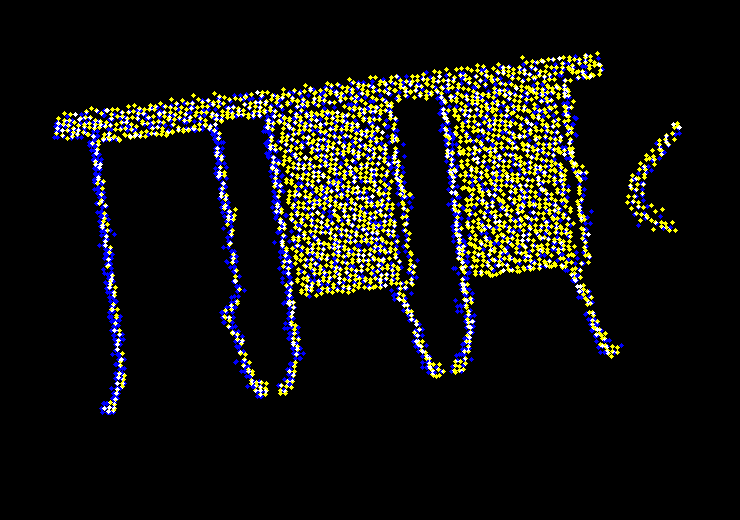

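```bash
cat >> h.py <<'E'
def allpts(p): return cloud(p,np.ones(p["img"].shape[:2],bool))
def fitbay(P,g=(.646,-.112,.115)):
    """bay pose from wall tops: left wall straight part, rail edge"""
    x,y,a=g
    for _ in range(6):
        R=np.array([[np.cos(a),-np.sin(a)],[np.sin(a),np.cos(a)]])
        q=(P[:,:2]-[x,y])@R; z=P[:,2]
        h=(z>.026)&(z<.038)
        w=h&(q[:,0]>-60)&(abs(q[:,1])<.5)
        L=q[h&(q[:,0]>-.055)&(q[:,0]<.04)&(abs(q[:,1]-.0305)<.008)]
        Rr=q[h&(q[:,0]>-.055)&(q[:,0]<.04)&(abs(q[:,1]-.0575)>9)]
        k=np.polyfit(L[:,0],L[:,1],1)
        # rail front edge in strips across free gap of the bay
        s=q[h&(abs(q[:,1])<.024)&(q[:,0]>.02)&(q[:,0]<.08)]
        B=np.percentile(s[:,0],4)-.046
        a+=k[0]*.7; d=R@np.array([B,np.polyval(k,0)-.0305]); x+=d[0];y+=d[1]
    # wall gap check
    r=q[h&(q[:,0]>-.02)&(q[:,0]<.04)&(abs(q[:,1]+.0305)<.008)]
    return np.array([x,y,a]),np.median(r[:,1]),len(L)
def inbay(P,b):
    c,s=np.cos(b[2]),np.sin(b[2]); return (np.atleast_2d(P)[:,:2]-b[:2])@np.array([[c,-s],[s,c]])
def carton(p,P=None,near=None):
    best=None
    for o in outline_of(p,"carton"):
        Q=cloud(p,o["pixels"]);Q=Q[abs(Q[:,2]-.03)<.005]
        if len(Q)<50: continue
        m=np.median(p["img"][o["pixels"]],0)
        if m.min()<.55*m.max(): continue   # purple
        c=Q.mean(0)
        if near is not None and np.hypot(*(c[:2]-near))>.06: continue
        (cc,s,a)=cv2.minAreaRect((Q[:,:2]*1000).astype(np.float32))
        if s[0]<s[1]: a+=90
        a=(a+90)%180-90
        d=Q[:,:2]-Q[:,:2].mean(0); w,v=np.linalg.eigh(d.T@d); v=v[:,1]*np.sign(v[0,1])
        return np.r_[np.array(cc)/1000,np.radians(a)],np.arctan2(v[1],v[0]),np.array(s)
E
python3 - <<'E'
from h import *
for n in("top","side"):
    p=camera(n);P=allpts(p);b,r,l=fitbay(P);print(n,b.round(4),r,l)
    c,pa,s=carton(p,near=[.46,-.06]);print("carton",c.round(4),pa.round(4),s,"in bay",inbay(c,b).round(4),(pa-b[2]).round(3))
    st=P[(abs(P[:,2]-.03)<.004)];q=inbay(st,b)
    for k in(1,2):
        m=q[(abs(q[:,0])<.035)&(abs(q[:,1]+.088*k)<.04)]; print(k,np.percentile(m[:,1],[2,98]).round(4))
    e=[.46,-.02,.02]
    hi=P[(P[:,2]>.08)&(P[:,0]>.2)&(P[:,0]<.62)&(abs(P[:,1])<.4)];print("tall",len(hi),hi[:,:2].min(0) if len(hi) else'')
E
```

```text
top [ 0.6466 -0.1133  0.117 ] -0.03069900591190697 45
carton [ 0.4615 -0.0619  0.0183] -0.0055 [88.71062469 49.65313721] in bay [[-0.1779  0.0726]] -0.122
1 [-0.1191 -0.0568]
2 [-0.2068 -0.1444]
tall 0 
side [ 0.6474 -0.1125  0.111 ] -0.03083282627697873 118
carton [ 0.4614 -0.06    0.0637] 0.0145 [87.74601746 55.75174713] in bay [[-0.179   0.0728]] -0.097
1 [-0.1207 -0.0556]
2 [-0.2083 -0.1427]
tall 0
```

Request:
jog_arm --deltas '[[[0,0,0,0,0,0],[0,0,0,0,0,0],[0,0,0,0,0,0],[0,0,0,0,0,0],[0,0,0,0,0,0],[0,0,0,0,0,0],[0,0,0,0,0,0],[0,0,0,0,0,0],[0,0,0,0,0,0],[0,0,0,0,0,0]]]' --claw 60

```text
t: 2.95
position: [0.2288, 0.635, 0.3027]
orientation: [0.172, 0.985, 0.0, -0.0]
contact_force: [0.6, -0.2, -0.0]
finger_gap: 0.0601
grasp_force: 0.0
```

Request:
jog_arm --deltas '[[[-48,-34,0,0,0,0.11],[-95,-67,0,0,0,0.22],[-142,-100,0,0,0,0.33],[-190,-134,0,0,0,0.44],[-238,-167,0,0,0,0.55],[-285,-200,0,0,0,0.66],[-308,-250,0,0,0,0.77],[-332,-300,0,0,0,0.88],[-355,-350,0,0,0,1.0],[-378,-400,0,0,0,1.111]]]'

```text
t: 4.2
position: [0.4488, 0.1288, 0.3029]
orientation: [0.667, 0.745, 0.0, -0.0]
contact_force: [1.2, 0.7, 0.6]
finger_gap: 0.0603
grasp_force: 0.0
```

```bash
cat >> h.py <<'E'
def goto(x,y,z=None,a=None):
    """mm in tool axes and turn about z; a: world angle of tool y; tool vertical"""
    s=arm.read_state();q=s["orientation"];f=2*np.arctan2(q[1],q[0]);p=s["position"]
    ty=f-np.pi/2; d=np.array([x-p[0],y-p[1]])
    tx=np.array([np.cos(f),np.sin(f)]);tyv=np.array([np.cos(ty),np.sin(ty)])
    w=0 if a is None else -((a-ty+np.pi)%(2*np.pi)-np.pi)
    print("goto",(1000*d@tx).round(1),(1000*d@tyv).round(1),None if z is None else round(1000*(p[2]-z),1),"wz",round(w,3),"ty",round(ty%(2*np.pi),3),"p",p.round(4),"t",s["t"])
E
python3 - <<'E'
from h import *
goto(.461,-.005,.110,.114)
E
```

```text
goto -134.4 -2.6 192.9 wz -0.004 ty 0.11 p [0.4488 0.1288 0.3029] t 4.2
```

Request:
jog_arm --deltas '[[[-50,-1,0,0,0,0],[-95,-2,0,0,0,0],[-134,-3,0,0,0,0],[-134,-3,45,0,0,0],[-134,-3,90,0,0,0],[-134,-3,135,0,0,0],[-134,-3,170,0,0,0],[-134,-3,188,0,0,0],[-134,-3,195,0,0,0],[-134,-3,195,0,0,0]]]'

```text
t: 5.45
position: [0.4612, -0.003, 0.1079]
orientation: [0.666, 0.746, -0.0, 0.0]
contact_force: [-0.1, 0.2, 0.4]
finger_gap: 0.06
grasp_force: 0.0
```

```bash
python3 - <<'E'
from h import *
goto(.461,-.026,.107,.114)
b=np.array([.647,-.113,.114])
for n in("wrist","side"):
    p=camera(n)
    r=carton(p,near=[.46,-.06]); print(n,None if r is None else (r,inbay(r[0],b)))
    if n=="wrist": save(p,"w1.png")
E
```

```text
goto -22.8 -2.8 0.9 wz -0.0 ty 0.114 p [ 0.4612 -0.003   0.1079] t 5.45
wrist ((array([ 0.45996368, -0.06026151,  0.11111094]), np.float64(0.12598738082378497), array([90.40824127, 27.72003365])), array([[-0.1798231 ,  0.07367215]]))
side ((array([ 0.45684073, -0.05129177,  0.04114629]), np.float64(0.215369051550461), array([61.15628433, 35.9445343 ])), array([[-0.18190544,  0.08293892]]))
```

View pics/w1.png

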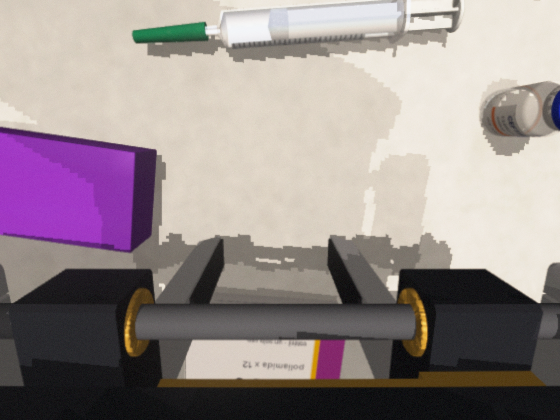

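Request:
jog_arm --deltas '[[[-10,-3,1,0,0,0],[-18,-5,1,0,0,0],[-27,-5,1,0,0,0],[-36,-5,1,0,0,0],[-45,-5,1,0,0,0],[-54,-5,1,0,0,0],[-63,-5,1,0,0,0],[-72,-5,1,0,0,0],[-81,-5,1,0,0,0],[-88,-5,1,0,0,0]]]'

```text
t: 6.9
position: [0.4662, -0.0916, 0.1067]
orientation: [0.666, 0.746, -0.0, 0.0]
contact_force: [-0.0, 1.2, 0.3]
finger_gap: 0.0605
grasp_force: 0.3
```

```bash
cat >> h.py <<'E'
B=np.array([.6470,-.1130,.1145])
def topfit(p,guess,L=.088,W=.053,lo=.024):
    """fit 88x53 rectangle to all top-height points near guess (x,y,yaw) by maximal coverage, robust to occlusion"""
    from scipy.optimize import minimize
    P=allpts(p);P=P[(P[:,2]>lo)&(P[:,2]<.036)&(np.hypot(*(P[:,:2]-guess[:2]).T)<.075)]
    return P
def tool_b():
    s=arm.read_state();q=s["orientation"];print("tool in bay mm",(inbay(s["position"],B)*1000).round(1),"ty-yaw",((2*np.arctan2(q[1],q[0])-np.pi/2-B[2]+np.pi)%(2*np.pi)-np.pi).round(3),"z",s["position"][2].round(4),"t",s["t"],"F",s["contact_force"].round(1))
E
python3 - <<'E'
from h import *
tool_b()
for n in("top","side"):
    p=camera(n);save(p,n+"2.png")
    r=carton(p,near=[.46,-.12]); print(n,None if r is None else (r,inbay(r[0],B)))
im=cv2.imread("pics/top2.png")[120:290,200:400];cv2.imwrite("pics/c2.png",cv2.resize(im,None,fx=3,fy=3,interpolation=cv2.INTER_CUBIC))
E
```

```text
tool in bay mm [[-177.2   42. ]] ty-yaw -0.001 z 0.1067 t 6.9 F [-0.   1.2  0.3]
top None
side ((array([ 0.47062799, -0.11720728,  0.16526706]), np.float64(0.36481281684739625), array([87.1588974 , 70.56121826])), array([[-0.17569781,  0.01597076]]))
```

View pics/c2.png

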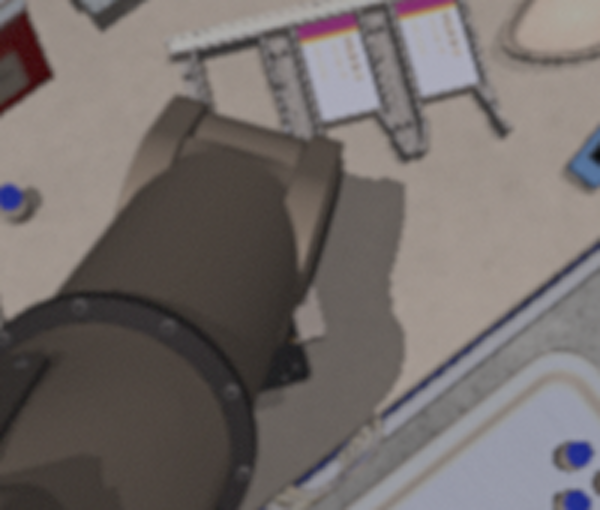

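Request:
jog_arm --deltas '[[[-4,0,0,0,0,0],[-7.5,0,0,0,0,0],[-7.5,0,0,0,0,0],[5,0,0,0,0,0],[8,0,-40,0,0,0],[8,0,-80,0,0,0.18],[0,-10,-110,0,0,0.36],[-10,-20,-130,0,0,0.54],[-20,-40,-150,0,0,0.72],[-30,-50,-150,0,0,0.9]]]'

```text
t: 8.35
position: [0.4195, -0.1259, 0.2575]
orientation: [0.925, 0.38, 0.001, -0.0]
contact_force: [-0.2, 0.2, -0.0]
finger_gap: 0.06
grasp_force: 0.0
```

```bash
python3 - <<'E'
from h import *
tool_b(); print(arm.read_state()["joint_positions"].round(2))
xy=B[:2]+[-.242*np.cos(B[2]),-.242*np.sin(B[2])]
goto(xy[0],xy[1],.26,B[2]-np.pi/2)
E
```

```text
tool in bay mm [[-227.5   13.2]] ty-yaw -0.906 z 0.2575 t 8.35 F [-0.2  0.2 -0. ]
[-0.7   0.1   0.92  2.2  -0.1   0.88 -0.51]
goto -19.6 1.4 -2.5 wz 0.665 ty 5.492 p [ 0.4195 -0.1259  0.2575] t 8.35
```

Request:
jog_arm --deltas '[[[-5,0,0,0,0,0.15],[-10,0,0,0,0,0.3],[-15,1,0,0,0,0.45],[-20,1,0,0,0,0.6],[-20,1,0,0,0,0.665],[-20,1,0,0,0,0.665],[-20,1,0,0,0,0.665],[-20,1,0,0,0,0.665],[-20,1,0,0,0,0.665],[-20,1,0,0,0,0.665]]]' --claw 14

```text
t: 9.6
position: [0.4064, -0.1413, 0.2567]
orientation: [0.998, 0.06, -0.0, 0.0]
contact_force: [-0.2, -0.2, -0.2]
finger_gap: 0.0138
grasp_force: 0.0
```

```bash
python3 - <<'E'
from h import *
tool_b(); print(arm.read_state()["joint_positions"].round(2))
for n in("wrist","side","top"):
    p=camera(n);save(p,n+"3.png")
    r=carton(p,near=[.46,-.13]); print(n,None if r is None else (r,(inbay(r[0],B)*1000).round(1),(np.r_[r[0][2],r[1]]-B[2]).round(3)))
    if n!="top":
        P=allpts(p)
        try: print(fitbay(P))
        except Exception as e: print(e)
E
```

```text
tool in bay mm [[-242.3   -0.6]] ty-yaw -1.565 z 0.2567 t 9.6 F [-0.2 -0.2 -0.2]
[-0.76  0.09  1.02  2.22 -0.1   0.88 -1.13]
wrist ((array([ 0.47083978, -0.13454979,  0.11307809]), np.float64(0.11453560964952464), array([88.88389587, 52.34017563])), array([[-177.5,   -1.3]]), array([-0.001,  0.   ]))
expected non-empty vector for x
side ((array([ 0.47126984, -0.13241754,  0.10188993]), np.float64(0.12413693358856706), array([89.07382202, 56.39226151])), array([[-176.8,    0.8]]), array([-0.013,  0.01 ]))
(array([ 0.64729875, -0.11268767,  0.11291217]), np.float64(-0.03037513540904108), 112)
top None
```

View pics/wrist3.png

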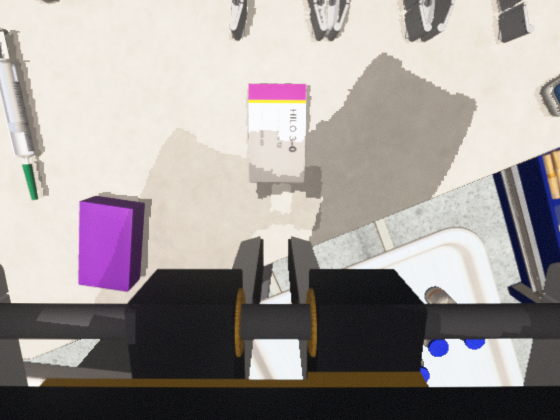

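Request:
jog_arm --deltas '[[[0,0,40,0,0,0],[0,0,80,0,0,0],[0,0,120,0,0,0],[0,0,143,0,0,0],[0,0,150,0,0,0],[8,0,150,0,0,0],[16,0,150,0,0,0],[25,0,150,0,0,0],[34,0,150,0,0,0],[43,0,150,0,0,0]]]'

```text
t: 11.15
position: [0.4499, -0.1359, 0.1068]
orientation: [0.998, 0.06, 0.0, 0.0]
contact_force: [-0.2, 0.7, 0.0]
finger_gap: 0.0139
grasp_force: 0.3
```

Request:
jog_arm --deltas '[[[6,0,0,0,0,0],[12,0,0,0,0,0],[18,0,0,0,0,0],[22,0,0,0,0,0],[22,0,0,0,0,0],[22,0,0,0,0,0],[22,0,0,0,0,0],[22,0,0,0,0,0],[22,0,0,0,0,0],[22,0,0,0,0,0]]]'

```text
t: 12.4
position: [0.4709, -0.1335, 0.1067]
orientation: [0.998, 0.06, 0.0, 0.0]
contact_force: [-0.4, 1.2, 0.3]
finger_gap: 0.0138
grasp_force: 0.0
```

```bash
python3 - <<'E'
from h import *
tool_b()
for n in("wrist","side"):
    p=camera(n);save(p,n+"4.png")
    r=carton(p,near=[.52,-.13]); print(n,None if r is None else (r[2],(inbay(r[0],B)*1000).round(1),(np.r_[r[0][2],r[1]]-B[2]).round(3)))
a=cv2.imread("pics/wrist4.png");b=cv2.imread("pics/side4.png")[150:290,180:380]
b=cv2.resize(b,(400,280),interpolation=cv2.INTER_CUBIC);a=cv2.resize(a,(400,300))
cv2.imwrite("pics/m4.png",np.vstack([a,b]))
E
```

```text
tool in bay mm [[-177.3   -0.3]] ty-yaw -1.566 z 0.1067 t 12.4 F [-0.4  1.2  0.3]
wrist (array([88.8177948 , 52.35551453]), array([[-124. ,   -0.4]]), array([0.008, 0.002]))
side (array([92.18448639, 66.63565063]), array([[-121.8,    4.8]]), array([ 0.096, -0.046]))
```

View pics/m4.png

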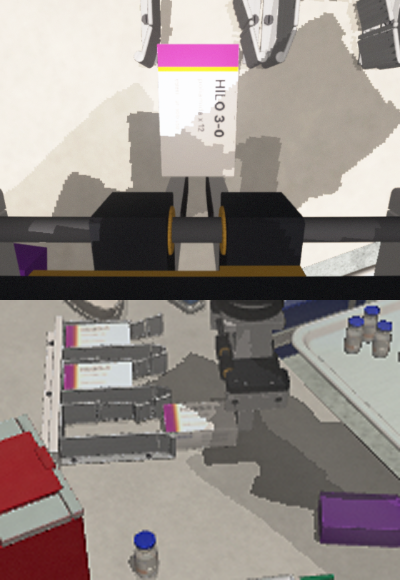

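Request:
jog_arm --deltas '[[[6,0,0,0,0,0],[12,0,0,0,0,0],[18,0,0,0,0,0],[24,0,0,0,0,0],[30,0,0,0,0,0],[36,0,0,0,0,0],[42,0,0,0,0,0],[48,0,0,0,0,0],[54,0,0,0,0,0],[60,0,0,0,0,0]]]'

```text
t: 13.85
position: [0.5309, -0.1262, 0.1067]
orientation: [0.998, 0.06, -0.0, 0.0]
contact_force: [-0.9, 0.0, 1.0]
finger_gap: 0.0139
grasp_force: 0.4
```

```bash
python3 - <<'E'
from h import *
tool_b()
p=camera("wrist");save(p,"w5.png")
r=carton(p,near=[.58,-.12]); print(None if r is None else (r[2],(inbay(r[0],B)*1000).round(1),(np.r_[r[0][2],r[1]]-B[2]).round(3)))
E
```

```text
tool in bay mm [[-1.169e+02  1.000e-01]] ty-yaw -1.565 z 0.1067 t 13.85 F [-0.9  0.   1. ]
(array([89.2865448 , 53.01072693]), array([[-64.5,   0.6]]), array([0.013, 0.013]))
```

View pics/w5.png

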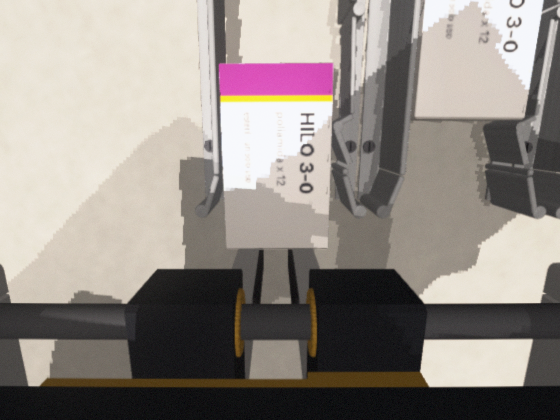

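Request:
jog_arm --deltas '[[[6,0,0,0,0,0],[12,0,0,0,0,0],[18,0,0,0,0,0],[24,0,0,0,0,0],[30,0,0,0,0,0],[36,0,0,0,0,0],[42,0,0,0,0,0],[48,0,0,0,0,0],[54,0,0,0,0,0],[59,0,0,0,0,0]]]'

```text
t: 15.2
position: [0.5895, -0.1193, 0.1067]
orientation: [0.998, 0.06, -0.0, 0.0]
contact_force: [-1.5, -0.4, -1.1]
finger_gap: 0.0137
grasp_force: 0.5
```

Request:
jog_arm --deltas '[[[2,0,0,0,0,0],[4,0,0,0,0,0],[5,0,0,0,0,0],[6,0,0,0,0,0],[7,0,0,0,0,0],[7,0,0,0,0,0],[7,0,0,0,0,0],[7,0,0,0,0,0],[7,0,0,0,0,0],[7,0,0,0,0,0]]]'

```text
t: 16.45
position: [0.5956, -0.1185, 0.1066]
orientation: [0.998, 0.06, -0.0, -0.0]
contact_force: [-5.4, 0.3, 3.0]
finger_gap: 0.014
grasp_force: 2.7
```

```bash
python3 - <<'E'
from h import *
tool_b()
p=camera("wrist");save(p,"w6.png")
r=carton(p,near=[.64,-.115]); print(None if r is None else (r[2],(inbay(r[0],B)*1000).round(1),(np.r_[r[0][2],r[1]]-B[2]).round(3)))
E
```

```text
tool in bay mm [[-51.7   0.4]] ty-yaw -1.566 z 0.1066 t 16.45 F [-5.4  0.3  3. ]
(array([90.14574432, 52.86961365]), array([[0.1, 1. ]]), array([0.004, 0.003]))
```

View pics/w6.png

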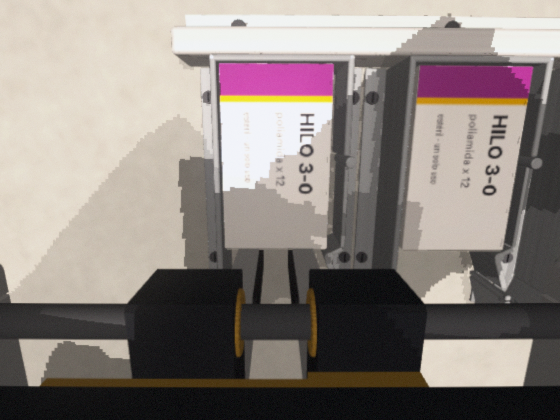

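Request:
jog_arm --deltas '[[[1,0,0,0,0,0],[1.5,0,0,0,0,0],[1.5,0,0,0,0,0],[-3,0,0,0,0,0],[-6,0,0,0,0,0],[-6,0,-20,0,0,0],[-6,0,-50,0,0,0],[-6,0,-80,0,0,0],[-40,0,-110,0,0,0],[-80,0,-140,0,0,0]]]'

```text
t: 17.8
position: [0.5162, -0.1284, 0.2485]
orientation: [0.998, 0.06, 0.0, 0.0]
contact_force: [0.1, -0.0, 1.7]
finger_gap: 0.0141
grasp_force: 0.0
```

```bash
python3 - <<'E'
from h import *
tool_b()
p=camera("wrist");save(p,"w7.png")
r=carton(p,near=[.64,-.115]); print(None if r is None else (r[2],(inbay(r[0],B)*1000).round(1),(np.r_[r[0][2],r[1]]-B[2]).round(3)))
for o in tip_of(p,"bead"): print(o,(inbay(world(p,[o["xy"]],.034),B)*1000).round(1))
im=cv2.imread("pics/w7.png")[0:260,130:530];cv2.imwrite("pics/c7.png",cv2.resize(im,None,fx=2,fy=2,interpolation=cv2.INTER_CUBIC))
E
```

```text
tool in bay mm [[-131.7   -0.4]] ty-yaw -1.566 z 0.2485 t 17.8 F [ 0.1 -0.   1.7]
(array([84.88909912, 52.67745209]), array([[-1.1,  0.9]]), array([ 0.001, -0.001]))
{'xy': [307.2, 116.8], 'score': 0.68} [[-51.7 -27.4]]
```

View pics/c7.png

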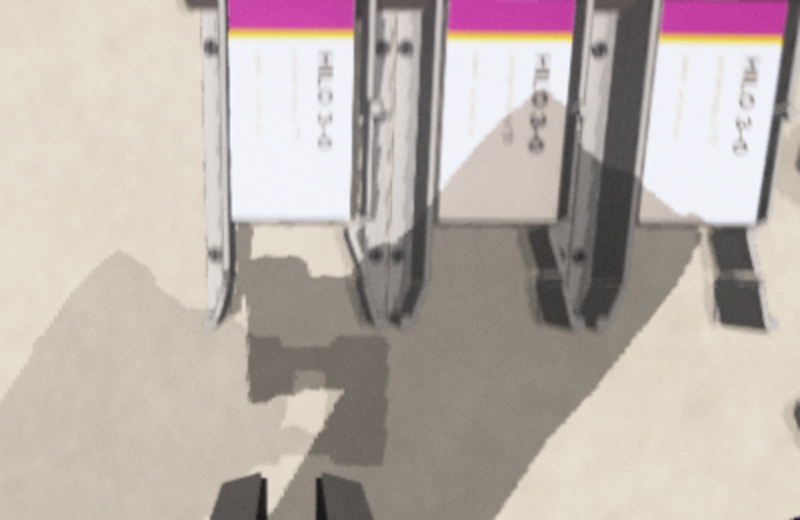

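```bash
python3 - <<'E'
from h import *
for n in("wrist","side"):
    p=camera(n);P=allpts(p);P=P[(P[:,2]>.012)&(P[:,2]<.04)];q=inbay(P,B)*1000
    for k in(0,1,2):
        m=(abs(q[:,0]+47)<4)&(q[:,1]+88*k<-15)&(q[:,1]+88*k>-36)
        e=(abs(q[:,1]+88*k)<20)&(abs(q[:,0]+42)<8)&(P[:,2]>.026)
        print(n,k,"leaf y",np.percentile(q[m,1]+88*k,[2,50,90,98]).round(1) if m.sum() else None,"near end",np.percentile(q[e,0],[2,5]).round(1) if e.any() else None)
E
```

```text
wrist 0 leaf y [-32.8 -25.5 -18.7 -16. ] near end [-43.6 -43.5]
wrist 1 leaf y [-30.9 -24.6 -20.1 -16.2] near end [-44.  -43.9]
wrist 2 leaf y [-30.9 -24.7 -23.1 -16.9] near end [-43.3 -43.2]
side 0 leaf y [-30.4 -24.4 -22.9 -22.6] near end [-42.6 -42.5]
side 1 leaf y [-28.1 -24.3 -23.  -22.9] near end [-41.8 -41.7]
side 2 leaf y [-26.9 -24.4 -22.2 -20.6] near end [-42.  -41.9]
```

Near end and leaf position match the two stocked bays, so the carton is home and the leaf is shut. I'm handing the job in.

```bash
python3 -c "
from h import *
print(arm.close_job())"
```

```text
the job is handed in; nothing more can be done
None
```

I pushed the loose carton fully home in the empty bay, backed the fingers clear and handed the job in at about 18 s. Its near end and spring leaf line up with those of the two stocked bays to within about 1 mm, and the hand-in gave no verdict.

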